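Offer up the cover of the test unit on the mat

TASK

Two opened-up instrument housings stand on the bench, a long one and a short one, and the one on the black rubber mat is to be closed next: pick up the cover plate of its size by the cooling fins and hold it level over that housing, the right way round and about a centimetre above the gasket, with its four screw holes lined up over the four threaded holes so that I can start the screws. The gasket is self-adhesive, so the cover must not touch the housing on the way or at the end, and everything else must be left where it is. Finish while still holding the cover there, steady: do not put it down or let go.

Things in the scene. Friction and masses are not known exactly. Their poses are not given: they have to be found in the camera images.
- work_mat: black rubber work mat lying on the bench, 220 x 240 mm (x, y), 3 mm thick, fixed; origin at the centre of its underside, z up. Whichever housing stands on it is the one to be closed.
- long_housing: the long open aluminium housing, loose, on the mat or on a cardboard sheet (also 3 mm thick) at the bench's left end: 84 (x) x 150 (y) x 32 mm high; circuit board inside; origin at the centre of its underside, z up. A self-adhesive black gasket 2 mm thick on the rim tops out 34 mm above the origin. Sockets stick out 20 mm from the front (-x) face. 5 mm threaded holes in the four corner lands.
- long_cover: the long aluminium cover, loose, flat on the bench, about 240 g: plate 84 (x) x 150 (y) x 5 mm with four 11 mm holes; origin at the centre of its underside, z up; axes as the housing's when fitted. Centred on top, five cooling fins run along y: 40 mm across in x, 75 mm long, from z = 5 to 33 mm; grip them across x.
- long_housing_thread0 (a point): mouth of the rear left threaded hole, at x = 31, y = 64, z = 32 mm in the long housing's frame
- long_cover_hole0 (a point): lower mouth of the rear left screw hole, at x = 31, y = 64, z = 0 mm in the long cover's frame; belongs over long_housing_thread0
- long_housing_thread1 (a point): mouth of the rear right threaded hole, at x = 31, y = -64, z = 32 mm in the long housing's frame
- long_cover_hole1 (a point): lower mouth of the rear right screw hole, at x = 31, y = -64, z = 0 mm in the long cover's frame; belongs over long_housing_thread1
- long_housing_thread2 (a point): mouth of the front left threaded hole, at x = -31, y = 64, z = 32 mm in the long housing's frame
- long_cover_hole2 (a point): lower mouth of the front left screw hole, at x = -31, y = 64, z = 0 mm in the long cover's frame; belongs over long_housing_thread2
- long_housing_thread3 (a point): mouth of the front right (the one set 14 mm further in, so that the cover fits one way round only) threaded hole, at x = -31, y = -50, z = 32 mm in the long housing's frame
- long_cover_hole3 (a point): lower mouth of the front right (the one set 14 mm further in, so that the cover fits one way round only) screw hole, at x = -31, y = -50, z = 0 mm in the long cover's frame; belongs over long_housing_thread3
- short_housing: the short open aluminium housing, loose, on the mat or on a cardboard sheet (also 3 mm thick) at the bench's left end: 84 (x) x 110 (y) x 32 mm high; circuit board inside; origin at the centre of its underside, z up. A self-adhesive black gasket 2 mm thick on the rim tops out 34 mm above the origin. Sockets stick out 20 mm from the front (-x) face. 5 mm threaded holes in the four corner lands.
- short_cover: the short aluminium cover, loose, flat on the bench, about 180 g: plate 84 (x) x 110 (y) x 5 mm with four 11 mm holes; origin at the centre of its underside, z up; axes as the housing's when fitted. Centred on top, five cooling fins run along y: 40 mm across in x, 55 mm long, from z = 5 to 33 mm; grip them across x.
- short_housing_thread0 (a point): mouth of the rear left threaded hole, at x = 31, y = 44, z = 32 mm in the short housing's frame
- short_cover_hole0 (a point): lower mouth of the rear left screw hole, at x = 31, y = 44, z = 0 mm in the short cover's frame; belongs over short_housing_thread0
- short_housing_thread1 (a point): mouth of the rear right threaded hole, at x = 31, y = -44, z = 32 mm in the short housing's frame
- short_cover_hole1 (a point): lower mouth of the rear right screw hole, at x = 31, y = -44, z = 0 mm in the short cover's frame; belongs over short_housing_thread1
- short_housing_thread2 (a point): mouth of the front left threaded hole, at x = -31, y = 44, z = 32 mm in the short housing's frame
- short_cover_hole2 (a point): lower mouth of the front left screw hole, at x = -31, y = 44, z = 0 mm in the short cover's frame; belongs over short_housing_thread2
- short_housing_thread3 (a point): mouth of the front right (the one set 14 mm further in, so that the cover fits one way round only) threaded hole, at x = -31, y = -30, z = 32 mm in the short housing's frame
- short_cover_hole3 (a point): lower mouth of the front right (the one set 14 mm further in, so that the cover fits one way round only) screw hole, at x = -31, y = -30, z = 0 mm in the short cover's frame; belongs over short_housing_thread3
- screwdriver: screwdriver lying on the bench, 190 mm long, bystander; origin under its middle
- screw_tray: open steel tray of screws, 75 x 100 x 22 mm, bystander; origin at the centre of its underside
- closed_pod: small closed aluminium instrument box with three sockets, 75 x 105 x 28 mm, bystander; origin at the centre of its underside

How it is judged:
On the way:
1. the cover that belongs to the housing on the mat has been picked up in the fingers, 30 mm or more off the bench (((horizontal distance between long_housing and work_mat below 0.09 m and height (world z) of long_cover above 0.03 m and contact force between the fingers and long_cover above 1 N) or (horizontal distance between short_housing and work_mat below 0.09 m and height (world z) of short_cover above 0.03 m and contact force between the fingers and short_cover above 1 N))), for 0.2 s.
At the end, for the whole second after the job is handed in: The cover of the housing on the mat is in the fingers, touching nothing else, still, level within 4 degrees, its underside 4 to 20 mm above the gasket (38 to 54 mm above the housing's origin), and each of its four holes is within 4 mm sideways of its own threaded hole (((horizontal distance between long_housing and work_mat below 0.09 m and horizontal distance between long_cover_hole0 and long_housing_thread0 below 0.004 m and horizontal distance between long_cover_hole1 and long_housing_thread1 below 0.004 m and horizontal distance between long_cover_hole2 and long_housing_thread2 below 0.004 m and horizontal distance between long_cover_hole3 and long_housing_thread3 below 0.004 m and z of long_cover in the frame of long_housing between 0.038 and 0.054 m and angle between long_cover's own z axis and vertical below 0.07 rad and linear speed of long_cover below 0.02 m/s and angular speed of long_cover below 0.15 rad/s and contact force between the fingers and long_cover above 1 N and contact force between long_cover and long_housing below 0.2 N and contact force between long_cover and short_housing below 0.2 N and contact force between long_cover and short_cover below 0.2 N and contact force between long_cover and work_mat below 0.2 N and contact force between long_cover and screwdriver below 0.2 N and contact force between long_cover and screw_tray below 0.2 N and contact force between long_cover and closed_pod below 0.2 N) or (horizontal distance between short_housing and work_mat below 0.09 m and horizontal distance between short_cover_hole0 and short_housing_thread0 below 0.004 m and horizontal distance between short_cover_hole1 and short_housing_thread1 below 0.004 m and horizontal distance between short_cover_hole2 and short_housing_thread2 below 0.004 m and horizontal distance between short_cover_hole3 and short_housing_thread3 below 0.004 m and z of short_cover in the frame of short_housing between 0.038 and 0.054 m and angle between short_cover's own z axis and vertical below 0.07 rad and linear speed of short_cover below 0.02 m/s and angular speed of short_cover below 0.15 rad/s and contact force between the fingers and short_cover above 1 N and contact force between short_cover and long_housing below 0.2 N and contact force between short_cover and short_housing below 0.2 N and contact force between short_cover and long_cover below 0.2 N and contact force between short_cover and work_mat below 0.2 N and contact force between short_cover and screwdriver below 0.2 N and contact force between short_cover and screw_tray below 0.2 N and contact force between short_cover and closed_pod below 0.2 N))); the arm keeps its last pose, push and grip.
It fails at once if the cover touches a housing or its gasket (contact force between any of long_cover, short_cover and long_housing above 0.5 N or contact force between any of long_cover, short_cover and short_housing above 0.5 N).
It fails at once if the cover that does not belong to the housing on the mat is taken or pushed more than 20 mm ((horizontal distance between long_housing and work_mat below 0.09 m and distance of short_cover from where it was at the start of the episode above 0.02 m) or (horizontal distance between short_housing and work_mat below 0.09 m and distance of long_cover from where it was at the start of the episode above 0.02 m)).
It fails at once if a housing is pushed more than 10 mm (distance of any of long_housing, short_housing from where it was at the start of the episode above 0.01 m).
It fails at once if the screwdriver, the screw tray or the closed instrument box is pushed more than 20 mm (distance of any of screwdriver, screw_tray, closed_pod from where it was at the start of the episode above 0.02 m).
It also fails if it takes over 32 s, if anything falls off the work surface, if the arm or the gripper's body presses on something with over 40 N, if the wrist force passes 120 N, or if a joint passes its speed limit or range.

ROBOT

A 7-joint arm with a two-finger parallel gripper is mounted at the origin on the work surface. World frame = base frame: x ahead of the robot, y to its left, z up, the work surface at z = 0. Lengths are in m, angles in rad, forces in N, time in s.
With the tool pointing down it reaches from about 0.4 to 0.875 m from the base axis. Payload 19.3 kg.
Tool frame: the origin (TCP) lies at the very end of the fingers, on their centre line; the grasp point (between the pads) lies 19 mm behind it; z points along the fingers, y is the direction in which the jaws open and shut (so a half turn about z gives the same grasp; the last joint's range is limited). The gripper opens to 85 mm and grips with 20 to 120 N. Pads are 22 mm wide; open, the fingers measure 114 mm over their backs; the gripper's body (76 mm by 85 mm) begins 54 mm behind the grasp point. The pads swing forward as they close: fully open they stand 13 mm farther back than shut.
Start: joints at [1.183, 0.521, -0.036, 1.599, 0.021, 1.021, -0.113], TCP at [0.195, -0.594, 0.231] pointing down, gripper open.
Joint ranges: [-2.91, 2.91], [-0.3, 2.13], [-1.5, 1.42], [0.17, 2.43], [-1.26, 4.41], [0.16, 1.93], [-2.52, 2.52]. Speed limits (rad/s): [1.89, 1.89, 2.39, 2.39, 3.01, 3.01, 3.01].

INTERFACE

Orientations are given as [roll, pitch, yaw] about the fixed x, y, z axes, in that order (R = Rz(yaw) Ry(pitch) Rx(roll)).
In Python, from workcell import bot gives the robot as it stands. The module is installed in compiled form; this text tells all that it offers.
- The arm moves only by the shell command python3 -m inch 'ROWS' [FORCE]. ROWS is JSON, a list of rows, each an object of numbers: "dx", "dy", "dz": the shift along the tool's x, y, z in mm; "rx", "ry", "rz": the turn, a rotation vector about the tool's x, y, z in rad; "hand": the closure, from -1 (fully open) to 1 (shut), so that 0 is half open. In form: [{"dx": .., "dy": .., "dz": .., "rx": .., "ry": .., "rz": .., "hand": ..}, ...]. A call has 1 to 10 rows; each row shifts and turns the commanded pose from where the row before left it, along the tool's axes as they then stand; what a row does not reach is not made up. A row lasts 1/10 s, in which the tool goes at most 50 mm and 8.59 degrees, less where a joint would pass 70% of its speed; a pose out of reach is approached as far as the arm can. A call with a gripper value outside its range is refused whole. The fingers move at their own pace and stop on an object; FORCE is the grip in N (left out, the last holds). Time passes only in rows, so rows that do not move let the fingers close. It gives the time, the measured TCP pose, the force and the opening at its end, in the units of the state.
- bot.observe(): the state, without advancing time (a new reading comes with each control period).
- bot.grab_frame(name): name is "scene" or "top" or "wrist"; returns (picture, depth): 384x512x3 uint8, red, green, blue; 384x512 float32, m along the optical axis (not along the pixel's ray), 0 where there is no reading.
- bot.get_calibration(name): a dict with "vertical_fov" (degrees; the focal length in pixels is half the picture's height over the tangent of half this angle, whatever the lens; pixels are square), "cx", "cy" (the principal point, pixels), "origin" and "orientation" of the camera in the world. Camera axes: x right, y down, z forward; pixel columns grow to the right and rows downward; lengths in m; the calibration is good to about 2 mm. The wrist camera is an equidistant fisheye: a pixel r from the principal point sees the ray r / f radians off the axis. A picture is of the moment at which its call begins: read the wrist's pose just before it. get_calibration takes no time and is no camera call; for the wrist camera it gives the pose at the moment of the call.
- bot.job_done(): hands the job in, once; it reports no verdict.
Trained networks look in the newest picture that a camera, given by its name, has taken for a name from the list of things; names that differ only in an ending like _2 or _b are one class to them, and where a whole thing is asked for, a point or a joint stands for the part that bears it (a point fixed in the world has none). Each returns a list of dicts, best first, with "score" (0 to 1); they miss things now and then, are a little off and sometimes report something else, mostly with a low value. They report only what shows in the picture. A call takes as long as a camera call.
- bot.trace(camera, target): "region" (384x512 bool, what is visible of it) and "box" ([left, top, right, bottom] in pixels, round what is visible of it).
- bot.tip_of(camera, target): "centre" ([row, column] in pixels: a listed point, or the origin of a listed thing).
The state is a dict: "clock": time; "qpos": joint angles; "qd": joint speeds; "joint_efforts": joint torques, N m; "position": TCP position; "tool_rot": TCP orientation; "force": force on the tool from outside, world axes, zero at the start; "moment": the same for the moment, N m; "grip_width": finger opening in m.
Only numpy, scipy, OpenCV 4.12 (cv2) and the standard library are available. Lean on these libraries where they do the work, as an engineer would, in place of code of your own. Each camera call takes 0.05 s, during which the arm holds its last target.

## Working session

There is one attempt and no reset: what is moved stays moved. The work goes in short steps, Python scripts to look and compute and a shell command to move; the robot and the scene stay as the last step left them, time stands still between calls to the robot, and variables do not carry over. Pictures are saved under pics/ and viewed, and the job is handed in when it is done.

```bash
mkdir -p pics
cat > h.py <<'E'
import numpy as np,cv2
from workcell import bot
from scipy.spatial.transform import Rotation as R
def cal(n):
    c=bot.get_calibration(n); return c
def rot(o):
    o=np.array(o,float)
    return o if o.shape==(3,3) else R.from_euler('xyz',o).as_matrix()
def world(c,u,v,d,fish=False):
    f=192/np.tan(np.radians(c['vertical_fov'])/2)
    x=(np.asarray(u)-c['cx'])/f; y=(np.asarray(v)-c['cy'])/f
    p=np.stack([x*d,y*d,np.asarray(d)*np.ones_like(x)],-1)
    return p@rot(c['orientation']).T+np.array(c['origin'])
def save(n,im): cv2.imwrite('pics/'+n,im[:,:,::-1])
E
python3 - <<'E'
from h import *
s=bot.observe(); print({k:np.round(v,3).tolist() for k,v in s.items()})
for n in ['scene','top','wrist']:
    im,d=bot.grab_frame(n); save(n+'0.png',im); np.save(n+'0.npy',d); print(n,bot.get_calibration(n))
E
```

```text
{'clock': 0.0, 'qpos': [1.183, 0.522, -0.036, 1.6, 0.021, 1.021, -0.113], 'qd': [0.001, 0.001, 0.0, -0.0, -0.001, -0.002, 0.001], 'joint_efforts': [0.002, -92.709, 1.981, -36.994, 0.018, 0.008, 0.0], 'position': [0.195, -0.593, 0.231], 'tool_rot': [-3.14, 0.0, 0.318], 'force': [0.106, -0.075, -0.063], 'moment': [0.008, 0.012, -0.014], 'grip_width': 0.085}
scene {'vertical_fov': 44.00904652896881, 'cx': 252.6015884678673, 'cy': 191.8443395638114, 'origin': array([1.26426037, 0.91301581, 1.25673779]), 'orientation': array([-2.41198651,  0.01341433,  2.45886722])}
top {'vertical_fov': 47.2473492359692, 'cx': 258.1032481376407, 'cy': 192.13238207720906, 'origin': array([0.40231139, 0.03488201, 1.36767835]), 'orientation': array([-3.00429533,  0.01294386, -1.54337551])}
wrist {'vertical_fov': 65.70646984690485, 'cx': 255.66613521324493, 'cy': 193.4771720221711, 'origin': array([ 0.25887336, -0.57310832,  0.37215881]), 'orientation': array([ 2.87134598e+00, -1.11624066e-04, -1.25298705e+00])}
```

View pics/top0.png

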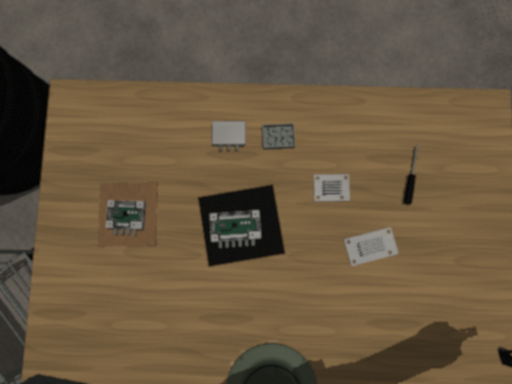

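View pics/scene0.png

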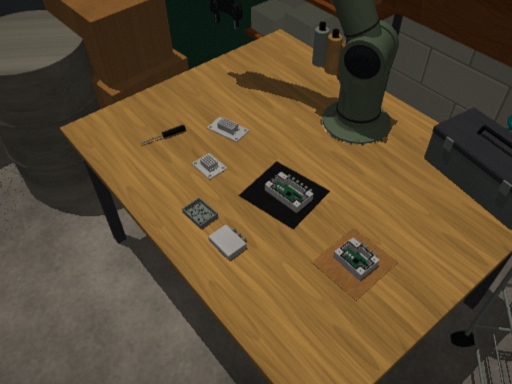

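The long housing stands on the black mat (top picture, about column 235, row 228). The long cover is at about (371, 246), and the short cover and screwdriver are to its right and above. Next I measure with the networks and depth.

Run:
```python
from h import *
for cam in ['top','scene']:
    im,d=bot.grab_frame(cam); c=cal(cam)
    save(cam+'1.png',im)
    if cam=='top':
        save('crop_h.png',cv2.resize(im[170:280,180:310],None,fx=5,fy=5,interpolation=cv2.INTER_CUBIC))
        save('crop_c.png',cv2.resize(im[160:280,300:430],None,fx=5,fy=5,interpolation=cv2.INTER_CUBIC))
    for t in ['work_mat','long_housing','short_housing','long_cover','short_cover']:
        r=bot.trace(cam,t)
        for q in r[:2]:
            m=q['region']; v,u=np.nonzero(m); P=world(c,u,v,d[v,u]); 
            print(cam,t,round(q['score'],2),np.round(q['box']),m.sum(),'med',np.round(np.median(P,0),4),'z',np.round(np.percentile(P[:,2],[5,50,95]),4))
            rect=cv2.minAreaRect((P[:,:2]*1000).astype(np.float32)); print('   rect mm',np.round(rect[0],1),np.round(rect[1],1),round(rect[2],1))
    for b in ['long_cover_hole','long_housing_thread']:
        for i in range(4):
            for q in bot.tip_of(cam,b+str(i))[:2]:
                v,u=q['centre']; dd=d[int(round(v)),int(round(u))]
                print(cam,b,i,round(q['score'],2),np.round([u,v],1),np.round(world(c,u,v,dd),4))
print(bot.observe()['clock'])
```

```text
top work_mat 0.68 [202. 186. 283. 268.] 3874 med [0.4954 0.0925 0.0024] z [-0.0021  0.0024  0.0074]
   rect mm [485.6 107.7] [222.2 242. ] 10.7
top long_housing 0.7 [210. 207. 263. 245.] 1558 med [0.4764 0.1242 0.0184] z [0.0048 0.0184 0.0383]
   rect mm [463.1 120.6] [126.5 167.8] 1.7
top long_housing 0.28 [348. 230. 395. 266.] 1290 med [ 0.4304 -0.2905  0.0049] z [-0.0008  0.0049  0.0327]
   rect mm [ 402.8 -170.9] [ 88. 402.] 12.5
top short_housing 0.59 [108. 202. 146. 239.] 1184 med [0.5035 0.4626 0.0234] z [0.0063 0.0234 0.0393]
   rect mm [481.9 279. ] [502.1 108.3] 84.1
top long_cover 0.9 [343. 224. 399. 262.] 1353 med [ 0.4306 -0.2906  0.0047] z [-0.0013  0.0047  0.0326]
   rect mm [ 403.1 -172.7] [ 89.4 405.4] 12.7
top long_cover 0.33 [104. 200. 147. 238.] 1229 med [0.5014 0.4636 0.0228] z [0.005  0.0228 0.0393]
   rect mm [482.  282.4] [508.2 110.6] 84.4
top short_cover 0.9 [315. 175. 348. 202.] 918 med [ 0.6083 -0.1706  0.0052] z [-0.0007  0.0052  0.033 ]
   rect mm [549.1 -79.2] [119.5 352. ] 33.4
top long_cover_hole 0 0.86 [355.9 260.3] [ 0.3873 -0.2471  0.0054]
top long
[... 2159 characters left out ...]
ene long_cover_hole 3 0.78 [218.  116.8] [ 0.4201 -0.3774  0.0069]
scene long_cover_hole 3 0.72 [210.5 131. ] [ 0.4909 -0.3329 -0.0008]
scene long_housing_thread 0 0.93 [267.5 182.2] [0.5186 0.053  0.0347]
scene long_housing_thread 0 0.65 [305.  193.5] [0.4572 0.1788 0.0395]
scene long_housing_thread 1 0.93 [267.5 182.2] [0.5186 0.053  0.0347]
scene long_housing_thread 1 0.65 [305.  193.5] [0.4572 0.1788 0.0395]
scene long_housing_thread 2 0.93 [267.5 182.2] [0.5186 0.053  0.0347]
scene long_housing_thread 2 0.65 [305.  193.5] [0.4572 0.1788 0.0395]
scene long_housing_thread 3 0.93 [267.5 182.2] [0.5186 0.053  0.0347]
scene long_housing_thread 3 0.65 [305.  193.5] [0.4572 0.1788 0.0395]
1.55
```

View crops.

View pics/crop_h.png

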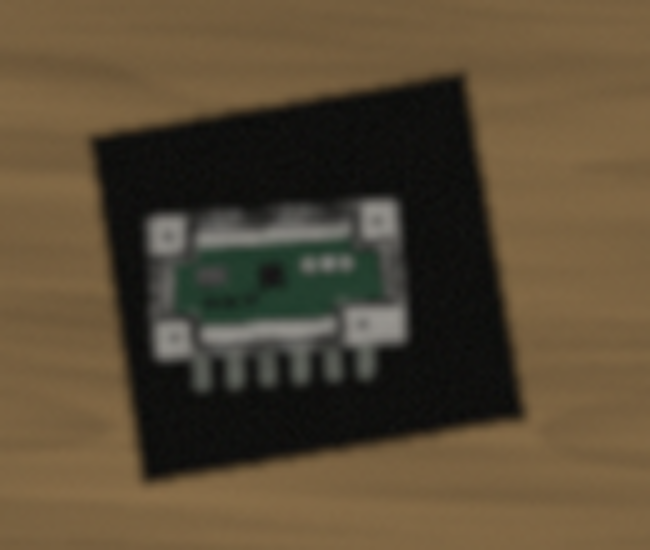

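View pics/crop_c.png

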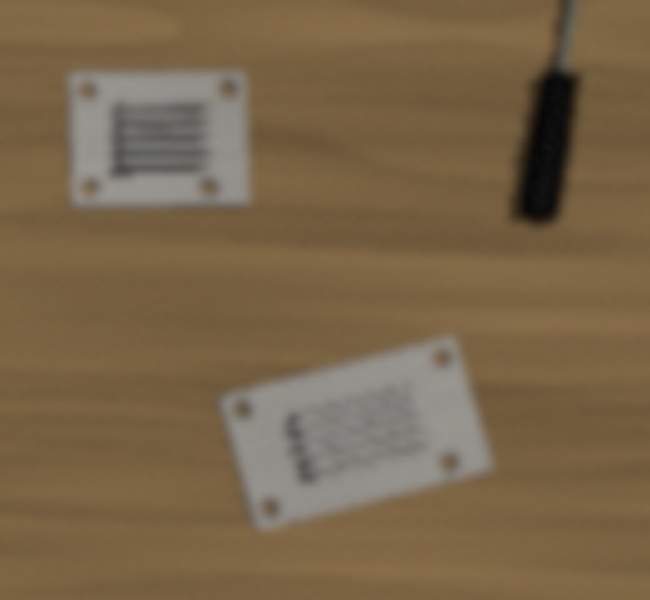

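View pics/wrist0.png

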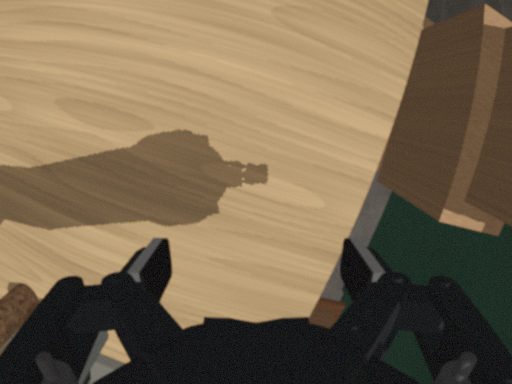

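The housing's inset hole is bottom right at crop_h (362, 325), with the sockets pointing toward the robot. The cover's inset hole is also bottom right at crop_c (449, 461), so no half turn is needed. Next I fit both poses from the four holes each.

```bash
cat >> h.py <<'E'
from scipy.optimize import least_squares
PTS=np.array([[31,64],[31,-64],[-31,64],[-31,-50]])/1000.
def proj(c,P):
    f=192/np.tan(np.radians(c['vertical_fov'])/2)
    q=(P-np.array(c['origin']))@rot(c['orientation'])
    return np.stack([c['cx']+f*q[:,0]/q[:,2],c['cy']+f*q[:,1]/q[:,2]],-1)
def model(p,z):
    cs,sn=np.cos(p[2]),np.sin(p[2])
    return np.c_[PTS@np.array([[cs,sn],[-sn,cs]])+p[:2],np.full(4,z)]
def fit(c,uv,z,p0):
    r=least_squares(lambda p:(proj(c,model(p,z))-uv).ravel(),p0,x_scale=[.1,.1,.1]); return r.x,r.fun.reshape(-1,2)
def refine(im,uv,w=3,sgn=-1):
    g=cv2.GaussianBlur(cv2.cvtColor(im,cv2.COLOR_RGB2GRAY).astype(float),(0,0),.6); out=[]
    for u,v in uv:
        for _ in range(3):
            u0,v0=int(round(u)),int(round(v)); a=g[v0-w:v0+w+1,u0-w:u0+w+1]
            k=np.clip(np.percentile(a,60)-a,0,None); vv,uu=np.mgrid[v0-w:v0+w+1,u0-w:u0+w+1]
            k=k*((uu-u)**2+(vv-v)**2<=(w-.3)**2)
            u,v=(k*uu).sum()/k.sum(),(k*vv).sum()/k.sum()
        out.append([u,v])
    return np.array(out)
E
python3 - <<'E'
from h import *
im=cv2.imread('pics/top1.png')[:,:,::-1].copy(); c=cal('top')
hh=np.array([[168,236],[377,220],[174,338],[362,325]])/5.+[180-.4,170-.4]
cc=np.array([[243,408],[442,357],[270,507],[449,461]])/5.+[300-.4,160-.4]
for nm,uv,z,p0 in [('housing',hh,.035,[.476,.124,.1]),('cover',cc,.005,[.43,-.29,.25])]:
    for u in [uv,refine(im,uv,3),refine(im,uv,2)]:
        p,r=fit(c,u,z,p0); print(nm,np.round(p,4),np.degrees(p[2]).round(2),'px res',np.round(r,2).tolist(),np.round(u,1).tolist())
E
```

```text
housing [0.4821 0.1251 0.1005] 5.76 px res [[-0.02, 0.02], [0.09, 0.11], [-0.02, 0.02], [-0.05, -0.16]] [[213.2, 216.8], [255.0, 213.6], [214.4, 237.2], [252.0, 234.6]]
housing [0.4821 0.1262 0.127 ] 7.28 px res [[-0.7, 0.56], [3.01, -1.19], [-4.49, 1.06], [2.2, -0.5]] [[213.3, 216.8], [251.4, 214.4], [218.8, 236.7], [249.6, 234.5]]
housing [0.4824 0.1247 0.1012] 5.8 px res [[0.07, -0.07], [0.36, -0.17], [-0.57, 0.33], [0.14, -0.09]] [[213.2, 216.8], [254.9, 213.8], [215.1, 236.8], [252.0, 234.4]]
cover [ 0.4322 -0.2933  0.2748] 15.75 px res [[-0.15, 0.03], [0.1, -0.01], [-0.02, -0.01], [0.07, -0.02]] [[348.2, 241.2], [388.0, 231.0], [353.6, 261.0], [389.4, 251.8]]
cover [ 0.4317 -0.2935  0.2734] 15.67 px res [[0.07, 0.08], [-0.06, 0.22], [0.03, -0.12], [-0.03, -0.18]] [[348.1, 241.3], [388.3, 230.9], [353.6, 261.2], [389.6, 252.1]]
cover [ 0.4319 -0.2935  0.2749] 15.75 px res [[0.05, 0.14], [0.1, 0.05], [-0.15, -0.04], [0.01, -0.14]] [[348.1, 241.2], [388.1, 231.0], [353.8, 261.1], [389.5, 252.0]]
```

```bash
cat > plan.py <<'E'
import sys,numpy as np
from h import *
# target x y z yaw nrows
t=list(map(float,sys.argv[1:5])); n=int(sys.argv[5])
s=bot.observe(); p=np.array(s['position']); y=rot(s['tool_rot']); y0=np.arctan2(y[1,0],y[0,0])
print('now',p.round(4),'yaw',round(y0,4),'tilt',np.degrees(np.arccos(-y[2,2])).round(2),'tool',np.round(s['tool_rot'],4),'F',np.round(s['force'],2),'clk',s['clock'],'w',s['grip_width'])
dyaw=(t[3]-y0+np.pi)%(2*np.pi)-np.pi; d=(np.array(t[:3])-p)*1000/n
print('rz per row',-dyaw/n,'deg total',np.degrees(dyaw))
for i in range(n):
    a=y0+dyaw*i/n
    print(np.round([d[0]*np.cos(a)+d[1]*np.sin(a), d[0]*np.sin(a)-d[1]*np.cos(a), -d[2]],1).tolist())
E
python3 plan.py 0.432 -0.2934 0.13 1.845 11
```

```text
now [ 0.1953 -0.5937  0.2313] yaw 0.3177 tilt 0.0 tool [-3.1416 -0.      0.3177] F [ 0.07 -0.02  0.04] clk 1.55 w 0.08548025953064792
rz per row -0.13884463896098673 deg total 87.50733002530437
[29.0, -19.2, 9.2]
[31.4, -15.0, 9.2]
[33.1, -10.5, 9.2]
[34.3, -5.8, 9.2]
[34.7, -1.0, 9.2]
[34.6, 3.8, 9.2]
[33.7, 8.5, 9.2]
[32.2, 13.1, 9.2]
[30.1, 17.4, 9.2]
[27.4, 21.4, 9.2]
[24.1, 25.0, 9.2]
```

```bash
python3 -m inch '[{"dx":29,"dy":-19,"dz":9,"rz":-0.139},{"dx":31.4,"dy":-15,"dz":9,"rz":-0.139},{"dx":33,"dy":-10.5,"dz":9,"rz":-0.139},{"dx":34.3,"dy":-5.8,"dz":9,"rz":-0.139},{"dx":34.7,"dy":-1,"dz":9,"rz":-0.139},{"dx":34.6,"dy":3.8,"dz":9,"rz":-0.139},{"dx":33.7,"dy":8.5,"dz":9,"rz":-0.139},{"dx":32.2,"dy":13,"dz":9,"rz":-0.139},{"dx":30,"dy":17.4,"dz":9,"rz":-0.139},{"dx":27.4,"dy":21.4,"dz":9,"rz":-0.139}]'; python3 plan.py 0.432 -0.2934 0.13 1.845 2
```

```text
now [ 0.1953 -0.5937  0.2313] yaw 0.3177 tilt 0.0 tool [-3.1416 -0.      0.3177] F [ 0.07 -0.02  0.04] clk 1.55 w 0.08548025953064792
rz per row -0.763645514285427 deg total 87.50733002530437
[159.4, -105.7, 50.6]
[188.2, 33.9, 50.6]schema error: expected keys dx, dy, dz, rx, ry, rz, hand
```

```bash
python3 -m inch '[{"dx":29,"dy":-19,"dz":9,"rx":0,"ry":0,"rz":-0.139,"hand":-1},{"dx":31.4,"dy":-15,"dz":9,"rx":0,"ry":0,"rz":-0.139,"hand":-1},{"dx":33,"dy":-10.5,"dz":9,"rx":0,"ry":0,"rz":-0.139,"hand":-1},{"dx":34.3,"dy":-5.8,"dz":9,"rx":0,"ry":0,"rz":-0.139,"hand":-1},{"dx":34.7,"dy":-1,"dz":9,"rx":0,"ry":0,"rz":-0.139,"hand":-1},{"dx":34.6,"dy":3.8,"dz":9,"rx":0,"ry":0,"rz":-0.139,"hand":-1},{"dx":33.7,"dy":8.5,"dz":9,"rx":0,"ry":0,"rz":-0.139,"hand":-1},{"dx":32.2,"dy":13,"dz":9,"rx":0,"ry":0,"rz":-0.139,"hand":-1},{"dx":30,"dy":17.4,"dz":9,"rx":0,"ry":0,"rz":-0.139,"hand":-1},{"dx":27.4,"dy":21.4,"dz":9,"rx":0,"ry":0,"rz":-0.139,"hand":-1}]'; python3 plan.py 0.432 -0.2934 0.13 1.845 2
```

```text
clock: 2.55
position: [0.4111, -0.3199, 0.1412]
tool_rot: [3.141, 0.0, 1.713]
force: [0.6, -0.3, -0.1]
grip_width: 0.0856
now [ 0.4111 -0.3199  0.1412] yaw 1.7132 tilt 0.03 tool [3.1412e+00 3.0000e-04 1.7132e+00] F [ 0.65 -0.32 -0.13] clk 2.55 w 0.08562100192973263
rz per row -0.065882878963754 deg total 7.5496218135886775
[11.6, 12.2, 5.6]
[10.8, 13.0, 5.6]
```

```bash
python3 -m inch '[{"dx":11.6,"dy":12.2,"dz":5.6,"rx":0,"ry":0,"rz":-0.066,"hand":-1},{"dx":10.8,"dy":13,"dz":5.6,"rx":0,"ry":0,"rz":-0.066,"hand":-1},{"dx":0,"dy":0,"dz":0,"rx":0,"ry":0,"rz":0,"hand":-1}]'; python3 plan.py 0.432 -0.2934 0.13 1.845 1
python3 - <<'E'
from h import *
c=cal('wrist'); im,d=bot.grab_frame('wrist'); save('w1.png',im); print(c)
import pickle; pickle.dump((c,im,d),open('w1.pkl','wb'))
E
```

```text
clock: 2.85
position: [0.4323, -0.2931, 0.1296]
tool_rot: [3.141, -0.001, 1.844]
force: [0.2, 0.5, -0.8]
grip_width: 0.0854
now [ 0.4323 -0.2931  0.1296] yaw 1.8438 tilt 0.05 tool [ 3.1414e+00 -9.0000e-04  1.8438e+00] F [ 0.17  0.49 -0.78] clk 2.85 w 0.08540895927287416
rz per row -0.0012215460060427397 deg total 0.06998943062731114
[-0.2, -0.3, -0.4]
{'vertical_fov': 65.70646984690485, 'cx': 255.66613521324493, 'cy': 193.4771720221711, 'origin': array([ 0.4137969 , -0.22894248,  0.2709095 ]), 'orientation': array([2.87213003e+00, 6.37374623e-04, 2.72956969e-01])}
```

View pics/w1.png

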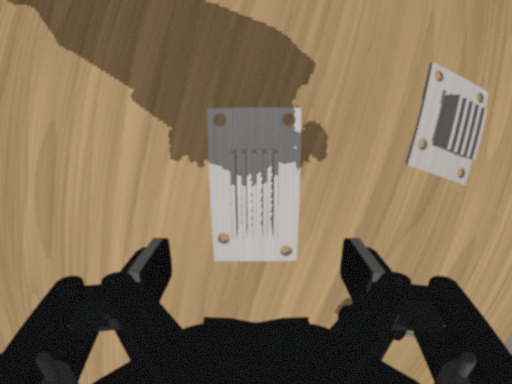

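The wrist picture shows the whole cover below the fingers. Its holes are at about (288,119), (285,250), (219,119) and (223,238), with the inset one bottom left, as expected. I fit it with the fisheye model.

```bash
cat >> h.py <<'E'
def projf(c,P):
    f=192/np.tan(np.radians(c['vertical_fov'])/2)
    q=(P-np.array(c['origin']))@rot(c['orientation'])
    rr=np.hypot(q[:,0],q[:,1]); th=np.arctan2(rr,q[:,2])
    return np.stack([c['cx']+f*th*q[:,0]/rr,c['cy']+f*th*q[:,1]/rr],-1)
def fitf(c,uv,z,p0,idx=(0,1,2,3)):
    idx=list(idx)
    r=least_squares(lambda p:(projf(c,model(p,z)[idx])-uv).ravel(),p0,x_scale=[.1,.1,.1]); return r.x,r.fun.reshape(-1,2)
E
python3 - <<'E'
from h import *
import pickle; c,im,d=pickle.load(open('w1.pkl','rb'))
uv=np.array([[288,119],[285.5,250],[219,119],[223,238]],float)
print(np.round(projf(c,model([.432,-.2934,.2745],.005)),1))
g=cv2.cvtColor(im,cv2.COLOR_RGB2HSV)[:,:,1].astype(float) # holes are saturated brown
a=[]
for u,v in uv:
    for _ in range(4):
        u0,v0=int(round(u)),int(round(v)); w=8
        k=g[v0-w:v0+w+1,u0-w:u0+w+1]; k=np.clip(k-np.median(k)-15,0,None); vv,uu=np.mgrid[v0-w:v0+w+1,u0-w:u0+w+1]
        k=k*((uu-u)**2+(vv-v)**2<=49); u,v=(k*uu).sum()/k.sum(),(k*vv).sum()/k.sum()
    a.append([u,v])
a=np.array(a);print(a.round(1).tolist())
p,r=fitf(c,a,.005,[.432,-.293,.27]); print(p.round(4),r.round(2).tolist())
p,r=fitf(c,uv,.005,[.432,-.293,.27]); print(p.round(4),r.round(2).tolist())
for q in bot.tip_of('wrist','long_cover_hole0'): print(q)
E
```

```text
[[290.8 117. ]
 [287.3 249.2]
 [221.  117.1]
 [224.4 236.5]]
[[288.0, 119.2], [285.5, 249.6], [219.4, 119.7], [223.4, 237.3]]
[ 0.4308 -0.2953  0.2799] [[0.6, -0.66], [0.4, 0.9], [-0.59, -0.62], [-0.4, 0.72]]
[ 0.4306 -0.2954  0.2792] [[0.4, -0.46], [0.16, 0.49], [-0.34, 0.05], [-0.21, 0.04]]
{'centre': [233.0, 225.4], 'score': 0.97}
{'centre': [247.2, 282.4], 'score': 0.82}
{'centre': [119.1, 289.2], 'score': 0.81}
{'centre': [117.5, 218.0], 'score': 0.73}
```

```bash
python3 plan.py 0.4313 -0.2944 0.040 1.848 3
```

```text
now [ 0.431  -0.2952  0.13  ] yaw 1.838 tilt 0.03 tool [-3.1411e+00  1.0000e-04  1.8380e+00] F [-0.67  0.33  0.31] clk 2.95 w 0.08522191031782649
rz per row -0.0033171671894748713 deg total 0.5701790396885497
[0.2, 0.2, 30.0]
[0.2, 0.2, 30.0]
[0.2, 0.2, 30.0]
```

```bash
python3 -m inch '[{"dx":0,"dy":0,"dz":30,"rx":0,"ry":0,"rz":-0.004,"hand":-1},{"dx":0,"dy":0,"dz":30,"rx":0,"ry":0,"rz":0,"hand":-1},{"dx":0,"dy":0,"dz":25,"rx":0,"ry":0,"rz":0,"hand":-1}]'; python3 -m inch '[{"dx":0,"dy":0,"dz":0,"rx":0,"ry":0,"rz":0,"hand":-1}]'
python3 - <<'E'
from h import *
import pickle
for i in range(4):
    s=bot.observe(); c=cal('wrist'); im,d=bot.grab_frame('wrist'); print(np.round(s['position'],4),np.round(s['tool_rot'],4),np.round(c['origin'],4),np.round(s['qpos'],4).tolist())
save('w2.png',im); pickle.dump((c,im,d),open('w2.pkl','wb'))
E
```

```text
clock: 3.25
position: [0.4304, -0.2959, 0.0441]
tool_rot: [-3.141, 0.001, 1.84]
force: [0.5, -0.3, -0.3]
grip_width: 0.0855
clock: 3.35
position: [0.4294, -0.2949, 0.043]
tool_rot: [-3.138, -0.002, 1.841]
force: [-0.2, 0.0, 0.3]
grip_width: 0.0856
[ 0.4294 -0.2949  0.043 ] [-3.1384e+00 -2.4000e-03  1.8414e+00] [ 0.4116 -0.2307  0.1844] [0.759, 0.6702, -0.3683, 1.9867, 0.4318, 0.5649, 0.3638]
[ 0.4303 -0.295   0.0446] [-3.1398e+00 -1.2000e-03  1.8419e+00] [ 0.4122 -0.2308  0.186 ] [0.7595, 0.6676, -0.3699, 1.9855, 0.4307, 0.5668, 0.3648]
[ 0.4311 -0.2953  0.0457] [-3.1412e+00  1.0000e-04  1.8421e+00] [ 0.4127 -0.2309  0.187 ] [0.7598, 0.6659, -0.3707, 1.9849, 0.4303, 0.5673, 0.3652]
[ 0.4315 -0.2954  0.0463] [3.1411e+00 1.0000e-03 1.8424e+00] [ 0.413  -0.2309  0.1875] [0.7599, 0.665, -0.3711, 1.9846, 0.4304, 0.5672, 0.3652]
```

View pics/w2.png

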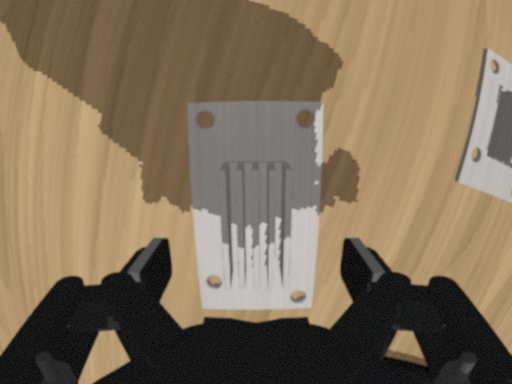

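```bash
python3 - <<'E'
from h import *
import pickle; c,im,d=pickle.load(open('w2.pkl','rb'))
uv=np.array([[304.5,118.5],[298,296],[205.5,119],[214,281.5]],float)
p,r=fitf(c,uv,.005,[.432,-.293,.27]); print(p.round(4),r.round(2).tolist())
E
python3 plan.py 0.4313 -0.2944 0.008 1.848 2
```

```text
[ 0.4311 -0.2954  0.2805] [[1.1, -0.63], [0.29, 0.87], [-1.03, -0.21], [-0.34, 0.47]]
now [ 0.4317 -0.2954  0.0465] yaw 1.8426 tilt 0.1 tool [3.1406e+00 1.5000e-03 1.8426e+00] F [ 0.07 -0.6   0.03] clk 3.55 w 0.08517964114934778
rz per row -0.0027010071132358426 deg total 0.30951261604645564
[0.5, -0.1, 19.2]
[0.5, -0.1, 19.2]
```

```bash
python3 -m inch '[{"dx":0.3,"dy":0,"dz":20,"rx":0,"ry":0,"rz":-0.006,"hand":-1},{"dx":0,"dy":0,"dz":17.5,"rx":0,"ry":0,"rz":0,"hand":-1},{"dx":0,"dy":0,"dz":0,"rx":0,"ry":0,"rz":0,"hand":-1},{"dx":0,"dy":0,"dz":0,"rx":0,"ry":0,"rz":0,"hand":-1},{"dx":0,"dy":0,"dz":0,"rx":0,"ry":0,"rz":0,"hand":-1}]'; python3 plan.py 0.4311 -0.295 0.008 1.85 1
```

```text
clock: 4.05
position: [0.4318, -0.2947, 0.0089]
tool_rot: [3.141, 0.001, 1.849]
force: [0.6, 0.6, -0.0]
grip_width: 0.0857
now [ 0.4318 -0.2947  0.0089] yaw 1.8494 tilt 0.09 tool [3.1405e+00 1.2000e-03 1.8494e+00] F [ 0.56  0.58 -0.05] clk 4.05 w 0.0857040032214885
rz per row -0.0005827745634738868 deg total 0.03339052289463262
[-0.1, -0.8, 0.9]
```

Well placed, so I close gently at 70 N.

```bash
python3 -m inch '[{"dx":0,"dy":0,"dz":0,"rx":0,"ry":0,"rz":0,"hand":0},{"dx":0,"dy":0,"dz":0,"rx":0,"ry":0,"rz":0,"hand":0.3},{"dx":0,"dy":0,"dz":0,"rx":0,"ry":0,"rz":0,"hand":1},{"dx":0,"dy":0,"dz":0,"rx":0,"ry":0,"rz":0,"hand":1},{"dx":0,"dy":0,"dz":0,"rx":0,"ry":0,"rz":0,"hand":1},{"dx":0,"dy":0,"dz":0,"rx":0,"ry":0,"rz":0,"hand":1},{"dx":0,"dy":0,"dz":0,"rx":0,"ry":0,"rz":0,"hand":1}]' 70
python3 - <<'E'
from h import *
s=bot.observe(); print(s['force'],s['grip_width'],s['position'],s['tool_rot'])
E
```

```text
clock: 4.75
position: [0.4313, -0.2944, 0.0081]
tool_rot: [3.142, 0.0, 1.85]
force: [-2.8, 1.2, 11.2]
grip_width: 0.039
[-2.7817832   1.23525522 11.18992082] 0.03902385780971251 [ 0.43128625 -0.29436622  0.00809165] [3.14157648e+00 4.12365889e-04 1.84969017e+00]
```

Gripped at 39 mm, which matches the 40 mm fins. Lifting.

```bash
python3 -m inch '[{"dx":0,"dy":0,"dz":-5,"rx":0,"ry":0,"rz":0,"hand":1},{"dx":0,"dy":0,"dz":-15,"rx":0,"ry":0,"rz":0,"hand":1},{"dx":0,"dy":0,"dz":-25,"rx":0,"ry":0,"rz":0,"hand":1},{"dx":0,"dy":0,"dz":-30,"rx":0,"ry":0,"rz":0,"hand":1},{"dx":0,"dy":0,"dz":-30,"rx":0,"ry":0,"rz":0,"hand":1},{"dx":0,"dy":0,"dz":-15,"rx":0,"ry":0,"rz":0,"hand":1},{"dx":0,"dy":0,"dz":0,"rx":0,"ry":0,"rz":0,"hand":1},{"dx":0,"dy":0,"dz":0,"rx":0,"ry":0,"rz":0,"hand":1}]'
python3 - <<'E'
from h import *
import pickle
c=cal('wrist'); im,d=bot.grab_frame('wrist'); s=bot.observe()
print(s['force'],s['moment'],s['grip_width'],s['position'],s['tool_rot'])
save('w3.png',im); pickle.dump((c,im,d,s),open('w3.pkl','wb'))
E
```

```text
clock: 5.55
position: [0.4309, -0.2943, 0.1273]
tool_rot: [-3.141, 0.0, 1.85]
force: [0.8, -0.0, -2.5]
grip_width: 0.0386
[-0.95970031  1.20630943 -2.38000648] [-0.03133626  0.02609714 -0.01429736] 0.0386728771667919 [ 0.43077852 -0.29409517  0.12683022] [-3.14087973e+00 -7.54518014e-04  1.84971846e+00]
```

View pics/w3.png

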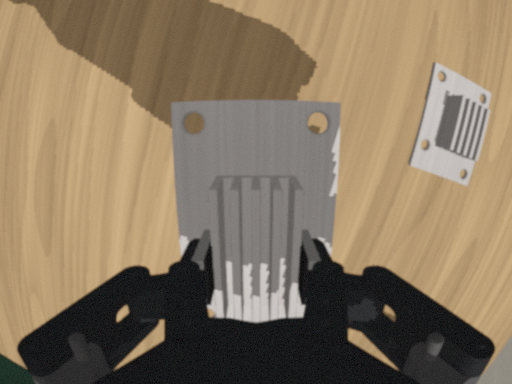

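```bash
python3 plan.py 0.482 0.125 0.13 1.6715 14
```

```text
now [ 0.4308 -0.2941  0.1268] yaw 1.8497 tilt 0.06 tool [-3.1409e+00 -8.0000e-04  1.8497e+00] F [-0.96  1.21 -2.38] clk 5.6 w 0.0386728771667919
rz per row 0.012729889913640356 deg total -10.211165520048478
[27.8, 11.8, -0.2]
[27.9, 11.4, -0.2]
[28.1, 11.0, -0.2]
[28.2, 10.7, -0.2]
[28.3, 10.3, -0.2]
[28.5, 10.0, -0.2]
[28.6, 9.6, -0.2]
[28.7, 9.2, -0.2]
[28.8, 8.9, -0.2]
[28.9, 8.5, -0.2]
[29.0, 8.1, -0.2]
[29.1, 7.8, -0.2]
[29.2, 7.4, -0.2]
[29.3, 7.0, -0.2]
```

```bash
python3 -m inch '[{"dx":14,"dy":5.9,"dz":0,"rx":0,"ry":0,"rz":0.006,"hand":1},{"dx":27.8,"dy":11.6,"dz":0,"rx":0,"ry":0,"rz":0.013,"hand":1},{"dx":28,"dy":11.2,"dz":0,"rx":0,"ry":0,"rz":0.013,"hand":1},{"dx":28.2,"dy":10.7,"dz":0,"rx":0,"ry":0,"rz":0.013,"hand":1},{"dx":28.3,"dy":10.3,"dz":0,"rx":0,"ry":0,"rz":0.013,"hand":1},{"dx":28.5,"dy":10,"dz":0,"rx":0,"ry":0,"rz":0.013,"hand":1},{"dx":28.6,"dy":9.6,"dz":0,"rx":0,"ry":0,"rz":0.013,"hand":1},{"dx":28.7,"dy":9.2,"dz":0,"rx":0,"ry":0,"rz":0.013,"hand":1},{"dx":28.8,"dy":8.9,"dz":0,"rx":0,"ry":0,"rz":0.013,"hand":1},{"dx":28.9,"dy":8.5,"dz":0,"rx":0,"ry":0,"rz":0.013,"hand":1}]'; python3 plan.py 0.482 0.125 0.13 1.6715 5
```

```text
clock: 6.6
position: [0.4642, -0.0084, 0.1266]
tool_rot: [-3.14, -0.0, 1.726]
force: [0.6, 0.8, -2.0]
grip_width: 0.0386
now [ 0.4642 -0.0084  0.1266] yaw 1.7265 tilt 0.1 tool [-3.1399e+00 -5.0000e-04  1.7265e+00] F [ 0.59  0.85 -2.01] clk 6.6 w 0.038556531563928
rz per row 0.010993456687757863 deg total -3.149393352341974
[25.8, 7.6, -0.7]
[25.9, 7.4, -0.7]
[26.0, 7.1, -0.7]
[26.0, 6.8, -0.7]
[26.1, 6.5, -0.7]
```

```bash
python3 -m inch '[{"dx":0,"dy":0,"dz":0,"rx":0,"ry":0,"rz":0,"hand":1},{"dx":0,"dy":0,"dz":0,"rx":0,"ry":0,"rz":0,"hand":1},{"dx":0,"dy":0,"dz":0,"rx":0,"ry":0,"rz":0,"hand":1},{"dx":0,"dy":0,"dz":0,"rx":0,"ry":0,"rz":0,"hand":1}]'
python3 - <<'E'
from h import *
import pickle
c=cal('wrist'); im,d=bot.grab_frame('wrist'); s=bot.observe()
print(s['force'],s['moment'],s['grip_width'],s['position'],s['tool_rot'])
save('w4.png',im); pickle.dump((c,im,d,s),open('w4.pkl','wb'))
E
```

```text
clock: 7.0
position: [0.4645, -0.0106, 0.1273]
tool_rot: [-3.141, 0.0, 1.725]
force: [-0.1, 0.4, -1.6]
grip_width: 0.0391
[ 0.61196927 -0.40275771 -1.81028272] [ 0.00988014 -0.0189731  -0.02652319] 0.038504155334854545 [ 0.46462563 -0.01051631  0.12736415] [-3.14108208e+00  4.48610907e-05  1.72550734e+00]
```

View pics/w4.png

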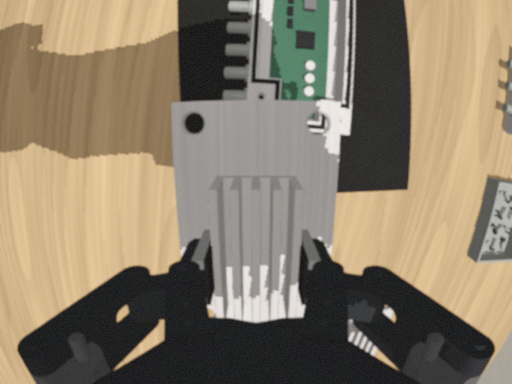

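Run:
```python
from h import *
import pickle; c,im,d,s=pickle.load(open('w4.pkl','rb'))
tp=np.array(s['position']); yw=s['tool_rot'][2]
uv=np.array([[317.5,122.5],[194,122.5]])
for z in [tp[2]-.005,tp[2]-.003,tp[2]-.001]:
    p,r=fitf(c,uv,z,[tp[0],tp[1],yw-np.pi/2],(0,2)); 
    e=p[:2]-tp[:2]; a=yw-np.pi/2; print('cover',p.round(4),'res',r.round(2).tolist(),'offset in cover axes mm',np.round(1000*np.array([e@[np.cos(a),np.sin(a)],e@[-np.sin(a),np.cos(a)]]),2),'dyaw',p[2]-a)
# depth of plate: world points along plate
f=192/np.tan(np.radians(c['vertical_fov'])/2)
def wf(u,v):
    dx,dy=u-c['cx'],v-c['cy']; r=np.hypot(dx,dy); th=r/f; z=d[v,u]; t=np.tan(th)*z
    return np.array([t*dx/r,t*dy/r,z])@rot(c['orientation']).T+c['origin']
for u,v in [(215,115),(250,115),(300,115),(190,150),(325,150),(190,200),(325,200),(190,225),(325,225),(300,165),(215,165)]: print(u,v,wf(u,v).round(4))
save('w4c.png',cv2.resize(im[60:180,160:380],None,fx=3.6,fy=3.6,interpolation=cv2.INTER_CUBIC))
print(projf(c,model([.4822,.125,.1007],.035)).round(1))
```

```text
cover [ 0.4643 -0.012   0.1548] res [[0.96, 0.02], [-0.96, 0.02]] offset in cover axes mm [-0.55 -1.37] dyaw 8.979823859556202e-05
cover [ 0.4643 -0.0119  0.1548] res [[1.8, 0.04], [-1.81, 0.04]] offset in cover axes mm [-0.55 -1.31] dyaw 9.042888220389678e-05
cover [ 0.4643 -0.0118  0.1548] res [[2.67, 0.06], [-2.67, 0.06]] offset in cover axes mm [-0.55 -1.25] dyaw 9.105234819176133e-05
215 115 [0.4344 0.0516 0.1237]
250 115 [0.4512 0.054  0.1231]
300 115 [0.4751 0.058  0.1237]
190 150 [0.4243 0.0329 0.1243]
325 150 [0.4909 0.0431 0.1226]
190 200 [0.4267 0.0067 0.1228]
325 200 [0.4964 0.0174 0.1222]
190 225 [ 0.428  -0.0071  0.1233]
325 225 [0.4993 0.004  0.1233]
300 165 [0.4798 0.0333 0.1217]
215 165 [0.4376 0.0269 0.1226]
[[344.1 -28.7]
 [339.1 116.6]
 [269.8 -37.8]
 [262.5  92.5]]
```

View pics/w4c.png

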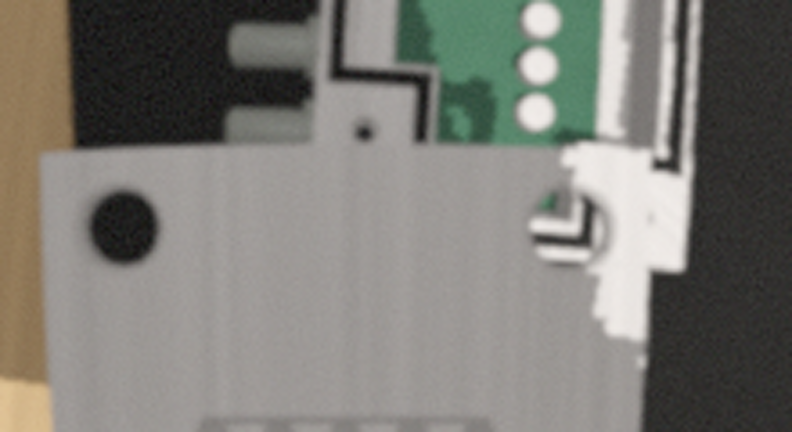

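```bash
python3 - <<'E'
from h import *
import pickle; c,im,d,s=pickle.load(open('w4.pkl','rb'))
uv=np.array([[340.5,119.7],[260.7,96.0]])
p,r=fitf(c,uv,.035,[.48,.123,.1],(1,3)); print(p.round(4),r.round(2).tolist())
r=least_squares(lambda q:(projf(c,model([q[0],q[1],.1007],.035)[[1,3]])-uv).ravel(),[.48,.12],x_scale=.1);print(r.x,r.fun)
E
python3 plan.py 0.4823 0.1235 0.10 1.671 5
```

```text
[0.4816 0.1223 0.1154] [[-1.55, -0.45], [1.45, 0.4]]
[0.48241872 0.12238383] [-1.73095018  0.1179562   1.5892804  -0.16133694]
now [ 0.4646 -0.0105  0.1274] yaw 1.7255 tilt 0.03 tool [-3.1411  0.      1.7255] F [ 0.61 -0.4  -1.81] clk 7.05 w 0.038504155334854545
rz per row 0.010901468796055446 deg total -3.1230407625376992
[25.9, 7.6, 5.5]
[26.0, 7.3, 5.5]
[26.1, 7.1, 5.5]
[26.2, 6.8, 5.5]
[26.2, 6.5, 5.5]
```

```bash
python3 -m inch '[{"dx":25.9,"dy":7.6,"dz":0,"rx":0,"ry":0,"rz":0.01,"hand":1},{"dx":26,"dy":7.3,"dz":0,"rx":0,"ry":0,"rz":0.01,"hand":1},{"dx":26.1,"dy":7.1,"dz":5,"rx":0,"ry":0,"rz":0.01,"hand":1},{"dx":26.2,"dy":6.8,"dz":10,"rx":0,"ry":0,"rz":0.01,"hand":1},{"dx":26.2,"dy":6.5,"dz":10,"rx":0,"ry":0,"rz":0.01,"hand":1},{"dx":0,"dy":0,"dz":0,"rx":0,"ry":0,"rz":0,"hand":1},{"dx":0,"dy":0,"dz":0,"rx":0,"ry":0,"rz":0,"hand":1},{"dx":0,"dy":0,"dz":0,"rx":0,"ry":0,"rz":0,"hand":1},{"dx":0,"dy":0,"dz":0,"rx":0,"ry":0,"rz":0,"hand":1}]'
python3 - <<'E'
from h import *
import pickle
c=cal('wrist'); im,d=bot.grab_frame('wrist'); s=bot.observe()
print(s['force'],s['grip_width'],s['position'],s['tool_rot'])
save('w5.png',im); pickle.dump((c,im,d,s),open('w5.pkl','wb'))
save('w5c.png',cv2.resize(im[60:180,160:380],None,fx=3.6,fy=3.6,interpolation=cv2.INTER_CUBIC))
E
```

```text
clock: 7.95
position: [0.4823, 0.1231, 0.1029]
tool_rot: [3.141, 0.0, 1.675]
force: [0.0, 0.1, -2.0]
grip_width: 0.0389
[-0.20393667 -0.68220338 -0.39044343] 0.038555067962642645 [0.48232684 0.12329756 0.10285629] [3.14125856e+00 2.69296500e-04 1.67531844e+00]
```

View pics/w5c.png

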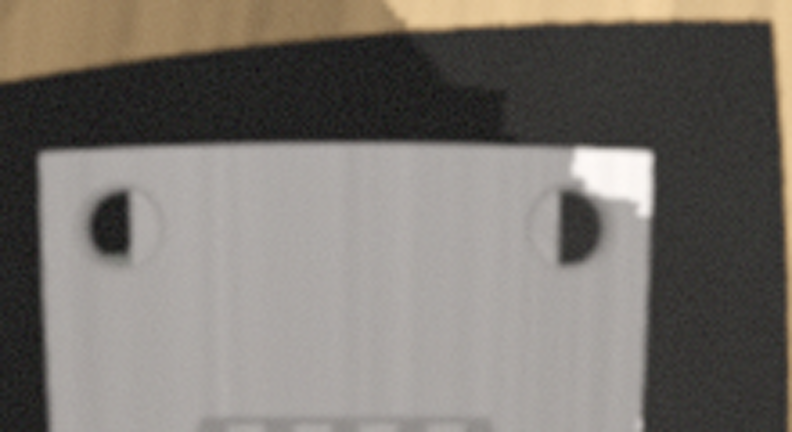

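```bash
python3 -m inch '[{"dx":0,"dy":0,"dz":10,"rx":0,"ry":0,"rz":0,"hand":1},{"dx":0,"dy":0,"dz":14,"rx":0,"ry":0,"rz":0,"hand":1},{"dx":0,"dy":0,"dz":10,"rx":0,"ry":0,"rz":0,"hand":1},{"dx":0,"dy":0,"dz":0,"rx":0,"ry":0,"rz":0,"hand":1},{"dx":0,"dy":0,"dz":0,"rx":0,"ry":0,"rz":0,"hand":1},{"dx":0,"dy":0,"dz":0,"rx":0,"ry":0,"rz":0,"hand":1},{"dx":0,"dy":0,"dz":0,"rx":0,"ry":0,"rz":0,"hand":1}]'
python3 - <<'E'
from h import *
import pickle
c=cal('wrist'); im,d=bot.grab_frame('wrist'); s=bot.observe()
print(s['force'],s['grip_width'],s['position'],s['tool_rot'])
save('w6.png',im); pickle.dump((c,im,d,s),open('w6.pkl','wb'))
save('w6c.png',cv2.resize(im[60:180,160:380],None,fx=3.6,fy=3.6,interpolation=cv2.INTER_CUBIC))
for n in ['top','scene']:
    im,d=bot.grab_frame(n); save(n+'6.png',im); pickle.dump((cal(n),im,d),open(n+'6.pkl','wb'))
    a=(slice(185,265),slice(190,300)) if n=='top' else (slice(150,230),slice(235,345))
    save(n+'6c.png',cv2.resize(im[a],None,fx=7,fy=7,interpolation=cv2.INTER_CUBIC))
E
```

```text
clock: 8.7
position: [0.4824, 0.1243, 0.069]
tool_rot: [3.141, -0.0, 1.677]
force: [0.4, 0.0, -2.9]
grip_width: 0.0393
[ 0.54131013 -0.45085265 -2.69798552] 0.03893078597412264 [0.48236582 0.12432744 0.06898799] [ 3.14090314e+00 -1.18389717e-04  1.67667859e+00]
```

View pics/w6c.png

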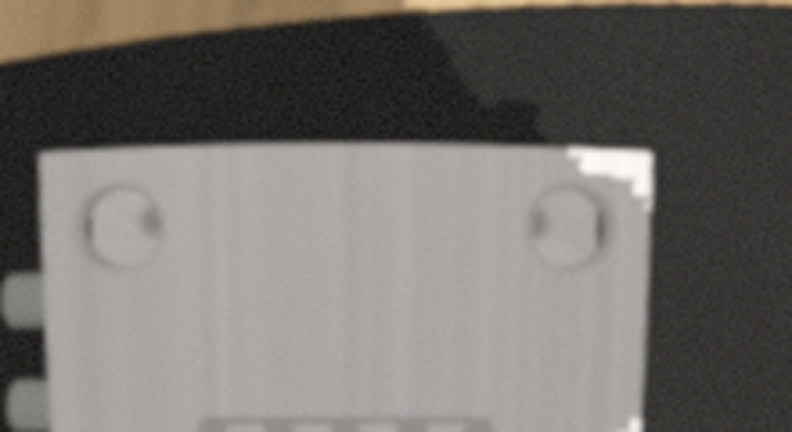

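View pics/top6c.png

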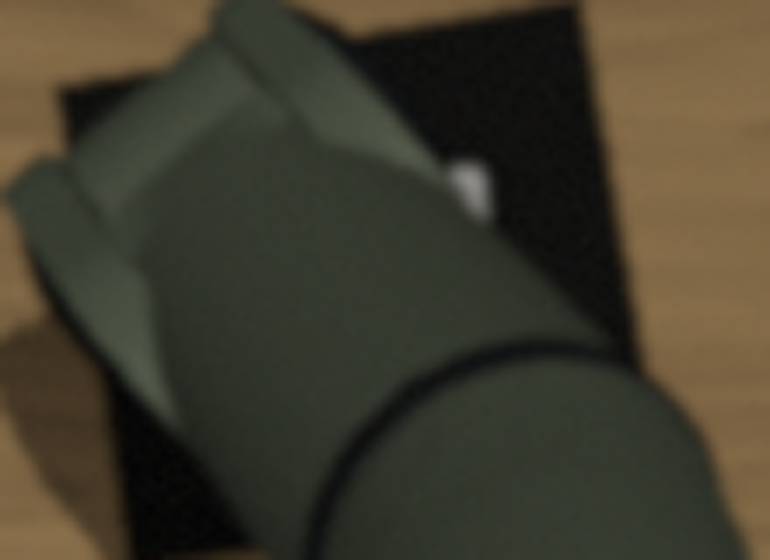

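View pics/scene6c.png

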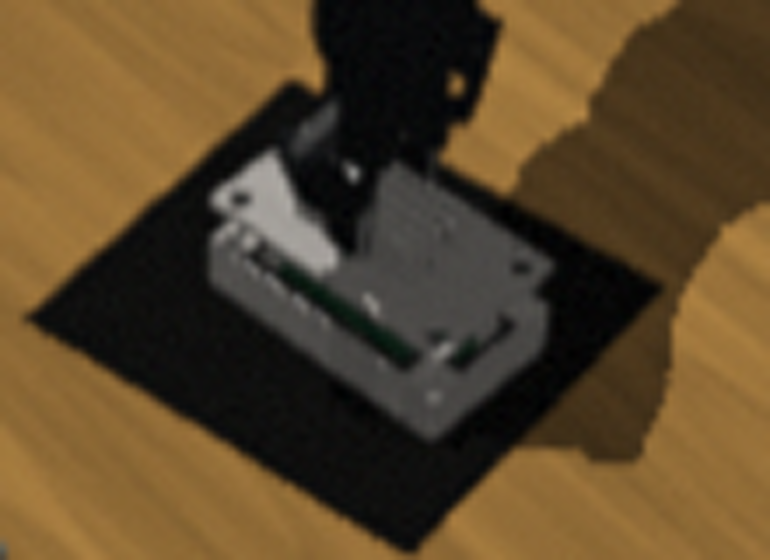

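Through the two left holes of the cover the threaded mouths show as dark spots at w6c (152,223) and (538,222), and the scene view shows the plate hovering clear of the housing. I work out the offset from these.

```bash
cat > off.py <<'E'
import sys,pickle
from h import *
f,zt=sys.argv[1],0
a=np.array(list(map(float,sys.argv[2:]))).reshape(4,2)/3.6+[160-.36,60-.36]
c,im,d,s=pickle.load(open(f,'rb')); tz=s['position'][2]
for dz in [.003,.0042,.0055]:
    pc,rc=fitf(c,a[:2],tz-dz,[.482,.124,.1],(0,2)); ph,rh=fitf(c,a[2:],.035,[.482,.124,.1],(0,2))
    e=ph-pc; A=pc[2]; print('cover',pc.round(4),'housing',ph.round(4),'move mm (cover x,y)',np.round(1000*np.array([e[:2]@[np.cos(A),np.sin(A)],e[:2]@[-np.sin(A),np.cos(A)]]),2),'dyaw',e[2].round(4),rc.round(1).tolist(),rh.round(1).tolist())
E
python3 off.py w6.pkl 567 227 122 227 538 222 152 223
```

```text
cover [0.4819 0.1229 0.1057] housing [0.4821 0.1226 0.1084] move mm (cover x,y) [ 0.23 -0.31] dyaw 0.0027 [[1.7, 0.0], [-1.7, 0.0]] [[-1.1, -0.0], [1.1, -0.0]]
cover [0.4819 0.1229 0.1057] housing [0.4821 0.1226 0.1084] move mm (cover x,y) [ 0.23 -0.28] dyaw 0.0027 [[1.2, 0.0], [-1.2, 0.0]] [[-1.1, -0.0], [1.1, -0.0]]
cover [0.4819 0.1229 0.1057] housing [0.4821 0.1226 0.1084] move mm (cover x,y) [ 0.23 -0.24] dyaw 0.0027 [[0.6, 0.0], [-0.6, 0.0]] [[-1.1, -0.0], [1.1, -0.0]]
```

```bash
python3 -m inch '[{"dx":0,"dy":0,"dz":5,"rx":0,"ry":0,"rz":0,"hand":1},{"dx":0,"dy":0,"dz":5,"rx":0,"ry":0,"rz":0,"hand":1},{"dx":0,"dy":0,"dz":0.5,"rx":0,"ry":0,"rz":0,"hand":1},{"dx":0,"dy":0,"dz":0,"rx":0,"ry":0,"rz":0,"hand":1},{"dx":0,"dy":0,"dz":0,"rx":0,"ry":0,"rz":0,"hand":1},{"dx":0,"dy":0,"dz":0,"rx":0,"ry":0,"rz":0,"hand":1},{"dx":0,"dy":0,"dz":0,"rx":0,"ry":0,"rz":0,"hand":1},{"dx":0,"dy":0,"dz":0,"rx":0,"ry":0,"rz":0,"hand":1}]'
python3 - <<'E'
from h import *
import pickle
c=cal('wrist'); im,d=bot.grab_frame('wrist'); s=bot.observe()
print(s['force'],s['grip_width'],s['position'],s['tool_rot'],np.abs(s['qd']).max())
save('w7.png',im); pickle.dump((c,im,d,s),open('w7.pkl','wb'))
save('w7c.png',cv2.resize(im[60:180,160:380],None,fx=3.6,fy=3.6,interpolation=cv2.INTER_CUBIC))
f=192/np.tan(np.radians(c['vertical_fov'])/2)
U,V=np.meshgrid(np.arange(512),np.arange(384)); dx,dy=U-c['cx'],V-c['cy']; r=np.hypot(dx,dy)+1e-9; t=np.tan(r/f)*d
W=np.stack([t*dx/r,t*dy/r,d],-1)@rot(c['orientation']).T+c['origin']
P=np.concatenate([W[108:168,220:300].reshape(-1,3),W[145:220,185:198].reshape(-1,3),W[145:220,315:328].reshape(-1,3)])
A=np.c_[P[:,:2]-P[:,:2].mean(0),np.ones(len(P))]
k=np.linalg.lstsq(A,P[:,2],rcond=None)[0]; m=np.abs(A@k-P[:,2])<.004; k=np.linalg.lstsq(A[m],P[m,2],rcond=None)[0]
print('plate top z',k[2],'tilt deg',np.degrees(k[:2]),m.mean())
for nm,(cu,cv) in {'thr L land':(195+0,122),'thr R':(316,122)}.items():
    print(nm,np.median(W[cv-3:cv+4,cu-3:cu+4,2]))
print('mat',np.median(W[75:90,320:350,2]))
im,d=bot.grab_frame('scene'); save('scene7c.png',cv2.resize(im[150:230,235:345],None,fx=7,fy=7,interpolation=cv2.INTER_CUBIC))
E
```

```text
clock: 9.65
position: [0.4822, 0.1243, 0.0582]
tool_rot: [3.141, -0.0, 1.677]
force: [-1.0, 0.1, -2.0]
grip_width: 0.0387
[-0.06274349  0.58390569 -1.0262097 ] 0.03890100872630415 [0.48218936 0.1242779  0.0581731 ] [ 3.14142757e+00 -3.70261992e-05  1.67666728e+00] 0.002374156094809094
plate top z 0.053782456950221665 tilt deg [ 0.01024597 -0.03308134] 0.9961481481481481
thr L land 0.03319053976209671
thr R 0.03350764812624463
mat 0.0016254443799981477
```

View pics/w7c.png

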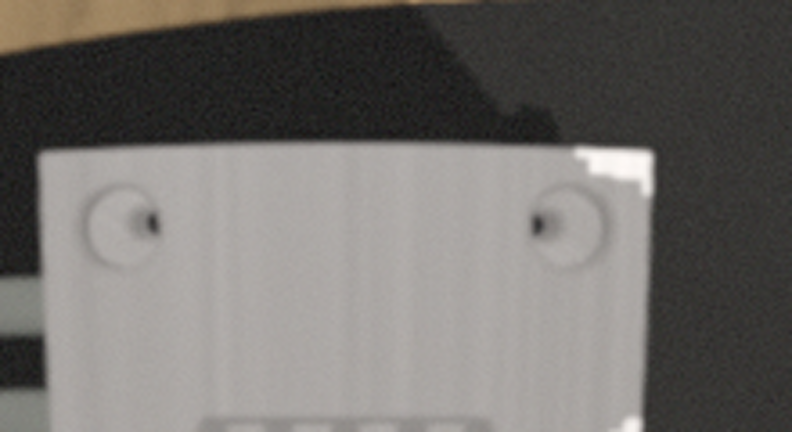

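View pics/scene7c.png

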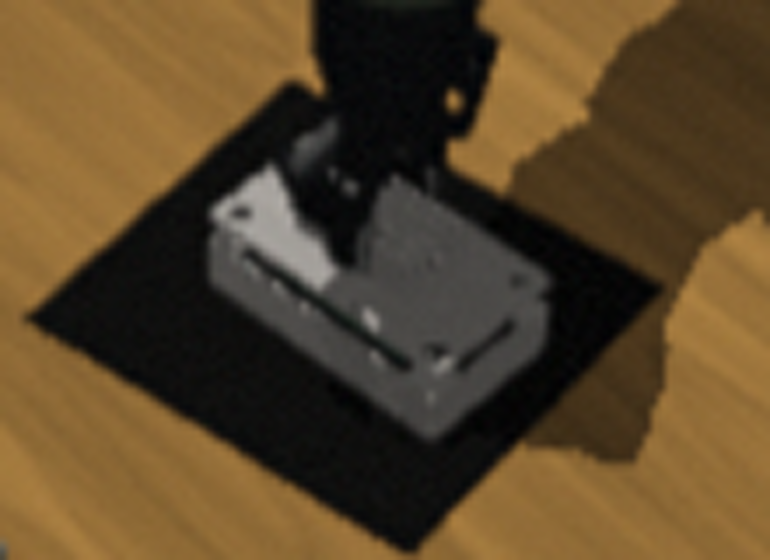

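```bash
python3 off.py w7.pkl 567 227 122 227 537 223 153 223 | sed -n 2p; python3 off.py w7.pkl 567 227 122 227 541 223 148 222| sed -n 2p
```

```text
cover [0.4817 0.1228 0.1058] housing [0.4817 0.1228 0.1059] move mm (cover x,y) [ 0.05 -0.07] dyaw 0.0001 [[1.2, 0.0], [-1.2, 0.0]] [[2.6, 0.1], [-2.6, 0.1]]
cover [0.4817 0.1228 0.1058] housing [0.4815 0.1228 0.1032] move mm (cover x,y) [-0.19  0.03] dyaw -0.0026 [[1.2, 0.0], [-1.2, 0.0]] [[1.3, 0.0], [-1.3, 0.0]]
```

Offsets are within about 0.3 mm and 0.003 rad, the plate is level, the gap is about 13 mm and the arm is still. Handing in.

```bash
python3 -c "
from workcell import bot
print(bot.job_done()); print(bot.observe()['clock'])"
```

```text
the job is handed in; nothing more can be done
None
the job is handed in; nothing more can be done
```

The long housing was the one on the black mat. I picked up the long cover by its fins (70 N grip, 39 mm opening) and am holding it over that housing, the right way round, with the inset hole at the front right. I handed the job in at about 9.7 s.

**Last checks:**
- **Hole alignment:** in the wrist camera the two left holes line up with their threads to about 0.3 mm sideways, and the turn is within 0.003 rad.
- **Level:** the plate's tilt is about 0.03 degrees by depth.
- **Height:** the underside is about 13 mm above the gasket, or about 47 mm above the housing's origin.
- **Steadiness and contact:** the arm was still (joint speeds below 0.003 rad/s). The outside force on the tool was only about the cover's weight throughout the carry, with no sign of touching the housing.

**What didn't agree or couldn't be checked:**
- **Camera offset:** the top and wrist cameras disagreed by about 2 mm in y, within their calibration. I aligned cover and housing in the same wrist picture so that the offset cancels.
- **Right-hand holes:** the gripper hid these from the wrist camera at the end. Their alignment follows from the plate's fitted position and turn.

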